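Turn the creaser's heat up four clicks and set it

ROBOT

A 6-joint arm with a two-finger parallel gripper is mounted at the origin on a cart in front of the work surface, level with it; the furniture and walls round the work are solid. World frame = base frame: x ahead of the robot, y to its left, z up, the work surface at z = 0. Lengths are in mm, angles in rad, forces in N, time in s.
With the tool pointing down it reaches from about 250 to 775 mm from the base axis. Payload 4 kg.
Tool frame: the origin (TCP) lies midway between the tips of the shut fingers; the grasp point (between the pads) lies arm.grip_depth behind it (arm.grip_depth is the distance from the TCP to the grasp point, in mm); z points along the fingers, y is the line along which they close (so a half turn about z gives the same grasp; the last joint's range is limited). The gripper opens to 94 mm and grips with 3 to 60 N. Pads are 16 mm wide; open, the fingers measure 119 mm over their backs; the gripper's body (75 mm by 177 mm) begins 78 mm behind the grasp point.
Start: joints at [-1.418, 0.087, 1.371, -0, 1.684, -0.103], TCP at [139.157, -532.124, 205.506] pointing down, gripper open.
Joint ranges: [-3.1, 3.1], [-0.76, 2.03], [0.27, 2.55], [-1.08, 4.22], [0.17, 2.65], [-2.57, 2.57]. Speed limits (rad/s): [2.79, 2.79, 3.14, 3.14, 3.14, 3.14].

INTERFACE

Orientations are given as [roll, pitch, yaw] about the fixed x, y, z axes, in that order (R = Rz(yaw) Ry(pitch) Rx(roll)).
In Python, from workcell import arm gives the robot as it stands. Calls block until the motion is done:
- arm.move_pose(position, orientation): joint-space move of the TCP to a pose.
- arm.move_straight(position, ori=None, vel=150, guard=None): straight line of the TCP; ori=None keeps the orientation; vel is the mean speed in mm/s. With guard (N) it stops when the force on the tool has changed by that much, and returns True; else False.
- arm.goto_joints(angles): joint-space move.
- arm.grip(opening): finger opening in mm; the grip force is fixed at half the most; returns when the fingers have stopped.
- arm.hold(seconds).
- arm.inverse_kinematics(position, orientation): joint angles nearest the present ones, or None.
- arm.get_state(): the state.
- arm.read_camera(name): name is "side" or "top"; returns a dict with "image" (480x640x3 uint8, red, green, blue), "z_map" (480x640 float32, mm along the optical axis (not along the pixel's ray), 0 where there is no reading), "fov_y" (degrees; the focal length in pixels is half the picture's height over the tangent of half this angle, whatever the lens; pixels are square), "cx", "cy" (the principal point, pixels), "k1" (the pictures are not rectified: a ray, as slopes to the right and down, at radius r is drawn at 1 + k1 r^2 times it, then the intrinsics apply), "rvec" (rotation vector, rad) and "tvec" (3), from world to camera coordinates, as OpenCV has them. Camera axes: x right, y down, z forward; pixel columns grow to the right and rows downward; lengths in mm; the calibration is good to about 2 mm. A picture is of the moment at which its call begins.
A pose or a line that the arm cannot do raises arm.MotionError and nothing moves.
- arm.finish_job(): hands the job in; it is judged then, once.
The state is a dict: "t": time; "joints": joint angles; "qvel": joint speeds; "joint_efforts": joint torques, N m; "ee_pos": TCP position; "eef_rot": TCP orientation; "contact_force": force on the tool from outside, world axes, zero at the start; "ft_torque": the same for the moment, N m; "opening": finger opening in mm; "grasp_force": force on a finger pad.
Only numpy, scipy, OpenCV 4.12 (cv2) and the standard library are available. Lean on these libraries where they do the work, as an engineer would, in place of code of your own. Each camera call takes 0.05 s, during which the arm holds its last target. There are 200 camera calls.

TASK

The heated creasing iron's station needs four steps more heat: with a fingertip, push the red lug of its black click dial clockwise (seen from above) exactly four clicks on from where it stands now, without running past the fourth. When the dial rests there, press the green button right down to store the setting and let it come up again. Push only: do not pinch the lug, and leave the spool, tape and wax that lie round the station where they are.

Things in the scene. Friction and masses are not known exactly. Their poses are not given: they have to be found in the camera images.
- station: Grey control case, 150 (x) x 190 (y) x 55 mm high, screwed to the bench. Origin: centre of its underside; x points to its rear, y to its left, z up. On its flat top panel (55 mm above the bench) the dial stands 33 mm left (+y), the button 62 mm right (-y) and 5 mm forward (-x) of the centre. Nine white marks round the dial show its nine click positions. The orange lamp is only trim
- dial_axis (a point): Point on the dial's vertical turning axis, on its top face, 69 mm above the bench. The dial is a black disc 92 mm across, 12 mm thick, with a low metal hub (24 mm across, 3 mm high) and a red lug. About 4 to 5 N pushed squarely against the lug takes it over a click: half-way to the next position it tips over, springs forward into the click on its own, and stays there
- lug_tip (a point): Point on the lug's centre line, 40 mm from the dial's axis and 12 mm above the dial's top face. The red lug is a radial rib with a white line on top: 12 mm thick, 24 mm tall (top 93 mm above the bench), from 12 to 44 mm from the axis. The dial points from dial_axis to here; at dial angle 0 that is 80 degrees to the left (anticlockwise) of the station's x axis
- dial (a joint): Dial angle in rad, growing clockwise seen from above. Nine click positions at 0, 0.349, 0.698 ... 2.793 (every 0.349 rad = 20 degrees), with stops beyond the first and last; four clicks are 1.396 rad. It starts settled in one of the first four positions
- set_button_top (a point): Centre of the top of the green push button (28 mm across); it moves straight down 6 mm in its black housing against a spring that takes 5 N when fully down, and comes up by itself
- set_button (a joint): Button travel in m: 0 up, 0.006 fully down
- thread_spool: Red thread spool, 38 mm across, 49 mm tall, standing loose on the bench to the right of the station. Origin: centre of its underside
- tape_black: Small roll of black tape, 58 mm across, 19 mm tall, lying loose on the bench to the left of the station. Origin: centre of its underside
- wax_block: Off-white wax block, 34 x 62 x 24 mm, lying loose on the bench in front of the station. Origin: centre of its underside

How it is judged (in metres and radians):
On the way, in this order (a step that is already met when the one before it is completed fails the run):
1. the dial rests in the fourth click clockwise from its start (distance of lug_tip from where it was at the start of the episode between 0.047 and 0.0556 m and value of joint dial above 1.25 rad and velocity of joint dial between -0.1 and 0.1 rad/s and value of joint set_button below 0.002 m), for 0.2 s.
2. the button is pressed down (at least 4.5 of its 6 mm) (value of joint set_button above 0.0045 m), for 0.05 s.
3. the button has come up again (value of joint set_button below 0.0015 m), for 0.1 s.
At the end, for the whole second after the job is handed in: The dial rests in the fourth click clockwise from where it started (within 0.4 of a click), the button is up (within 1.5 mm), and spool, tape and wax lie within 15 mm of where they were (distance of lug_tip from where it was at the start of the episode between 0.047 and 0.0556 m and value of joint dial above 1.25 rad and velocity of joint dial between -0.1 and 0.1 rad/s and value of joint set_button below 0.0015 m and distance of each of thread_spool, tape_black, wax_block from where it was at the start of the episode below 0.015 m); the robot touches nothing.
It fails at once if the dial is run past the fourth click (distance of lug_tip from where it was at the start of the episode above 0.058 m).
It fails at once if the button is pressed (over 3 mm) while the dial is short of the fourth click (value of joint set_button above 0.003 m and distance of lug_tip from where it was at the start of the episode below 0.047 m).
It fails at once if the lug is pinched: the fingers press on both of its sides at once (over 2 N each) (contact force between the fingers and dial_c12 above 2 N and contact force between the fingers and dial_c13 above 2 N).
It fails at once if the spool, tape or wax is shifted or lifted by more than 15 mm (distance of any of thread_spool, tape_black, wax_block from where it was at the start of the episode above 0.015 m).
It also fails if it takes over 51 s, if anything falls off the work surface, if the arm or the gripper's body presses on something with over 40 N, if the wrist force passes 120 N, or if a joint passes its speed limit or range.

## Working session

There is one attempt and no reset: what is moved stays moved. The work goes in short steps, each a Python script; the robot and the scene stay as the last script left them, time stands still between calls to the robot, and variables do not carry over. Pictures are saved under pics/ and viewed, at most 10 in all, crops included, and the job is handed in when it is done.

```bash
mkdir -p pics && ls && cat > h.py <<'E'
import numpy as np, cv2
from workcell import arm
def cam(n):
    c=arm.read_camera(n); c['f']=240/np.tan(np.radians(c['fov_y'])/2)
    c['R']=cv2.Rodrigues(np.array(c['rvec'],float))[0]; c['t']=np.array(c['tvec'],float).ravel(); return c
def ray(c,u,v):
    x=np.array([(u-c['cx'])/c['f'],(v-c['cy'])/c['f']]); s=x.copy()
    for _ in range(20): s=x/(1+c['k1']*(s@s))
    o=-c['R'].T@c['t']; return o,c['R'].T@np.array([s[0],s[1],1.])
def onplane(c,u,v,z):
    o,d=ray(c,u,v); return o+d*(z-o[2])/d[2]
def save(c,n): cv2.imwrite('pics/'+n,c['image'][:,:,::-1])
E
python3 - <<'E'
from h import *
for n in('top','side'):
    c=cam(n); save(c,n+'0.png'); print(n,c['fov_y'],c['k1'],c['cx'],c['cy'],-c['R'].T@c['t'],c['R'][2])
print(arm.grip_depth, arm.get_state())
E
```

```text
pics
top 46.6835454710927 -0.16905298861080142 309.60349636200925 238.8182310333096 [413.16002945  20.98357722 938.31093987] [ 1.32461142e-01 -5.97819290e-04 -9.91188019e-01]
side 55.653647932375506 -0.05216424248179277 319.93899778356644 243.3186536345652 [333.19156968 630.2685156  668.46292715] [ 0.23236119 -0.6879024  -0.6876035 ]
18.8 {'t': 0.1, 'joints': array([-1.41812273e+00,  8.78798603e-02,  1.37208296e+00, -2.83459884e-05,
        1.68357733e+00, -1.03108136e-01]), 'qvel': array([ 2.10509916e-04, -3.40694001e-03, -4.39048607e-03,  1.28150738e-03,
        7.13344859e-05,  7.28304385e-04]), 'joint_efforts': array([ 2.46904041e-03, -3.41252053e+01, -3.03299689e+01,  7.20861135e-02,
        3.04131838e-02, -9.79441893e-05]), 'ee_pos': array([ 139.05880737, -531.63158807,  204.43211233]), 'eef_rot': array([-3.13965260e+00, -1.72424684e-04,  2.55778400e-01]), 'contact_force': array([-0.60512635,  0.29732208, -0.49789636]), 'ft_torque': array([ 0.00725598, -0.02788009, -0.03468058]), 'grasp_force': 0.0, 'opening': 94.09422239272064}
```

View pics/top0.png

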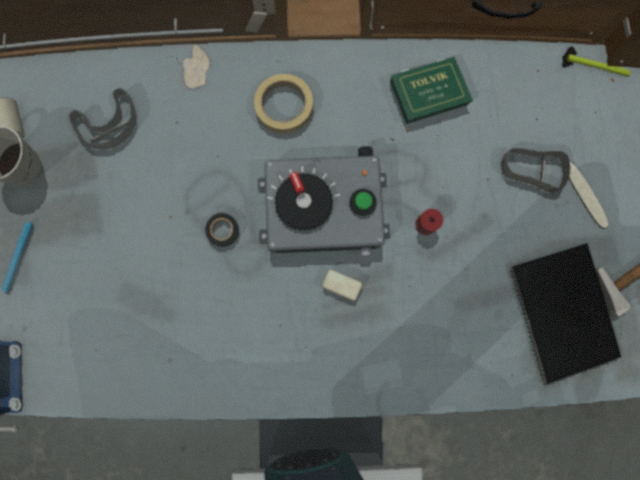

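View pics/side0.png

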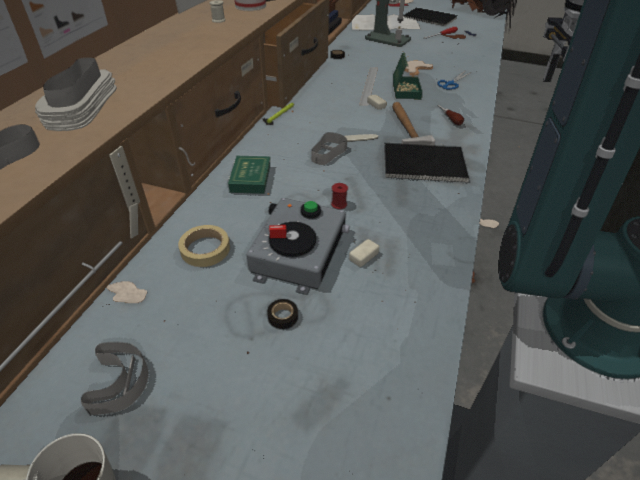

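The top view shows the station near (325,202), with the dial hub at (304,201), the red lug pointing up-left from it to (296,183), and the green button at (364,201). The tape is at (222,230), the wax at (342,286) and the spool at (430,221). The side view shows the dial at (292,236) and the button at (311,208).

```bash
cat > m.py <<'E'
from h import *
def blob(m,near,r=60):
    n,l,s,ce=cv2.connectedComponentsWithStats(m.astype(np.uint8))
    k=[i for i in range(1,n) if np.hypot(*(ce[i]-near))<r]
    i=max(k,key=lambda i:s[i,4]); return l==i,ce[i],s[i,4]
def tri(c1,p1,c2,p2):
    (o1,d1),(o2,d2)=ray(c1,*p1),ray(c2,*p2)
    s=np.linalg.lstsq(np.c_[d1,-d2],o2-o1,rcond=None)[0]
    a,b=o1+d1*s[0],o2+d2*s[1]; return (a+b)/2,np.linalg.norm(a-b)
def pts(c,m):
    v,u=np.nonzero(m&(c['z_map']>0)); o=[]
    for a,b in zip(u,v):
        q,d=ray(c,a,b); o.append(q+d*c['z_map'][b,a])
    return np.array(o)
def masks(c):
    hsv=cv2.cvtColor(c['image'],cv2.COLOR_RGB2HSV).astype(int); H,S,V=hsv[...,0],hsv[...,1],hsv[...,2]
    return dict(red=((H<8)|(H>172))&(S>130)&(V>80),green=(H>50)&(H<80)&(S>120)&(V>90),black=(V<60),V=V,S=S)
E
python3 - <<'E'
from m import *
t,s=cam('top'),cam('side'); mt,ms=masks(t),masks(s)
gt,gs=blob(mt['green'],(364,201),15),blob(ms['green'],(311,208),15)
print('green',gt[1:],gs[1:],tri(t,gt[1],s,gs[1]),np.median(pts(t,gt[0]),0))
rt,rs=blob(mt['red'],(296,183),15),blob(ms['red'],(278,231),15)
print('red',rt[1:],rs[1:])
for c,m in((t,rt[0]),(s,rs[0])):
    p=pts(c,m);print('z pct',np.percentile(p[:,2],[5,25,50,75,95])); q=p[p[:,2]>88]; 
    mu=q[:,:2].mean(0);w,v=np.linalg.eigh(np.cov(q[:,:2].T));print('lug top',mu,v[:,1],np.sqrt(w*12),len(q))
b=blob(mt['black'],(304,201),15); k=max(cv2.findContours(b[0].astype(np.uint8),cv2.RETR_EXTERNAL,cv2.CHAIN_APPROX_NONE)[0],key=cv2.contourArea)
h=cv2.convexHull(k);e=cv2.fitEllipse(h); print('dial',b[1:],e,onplane(t,*e[0],69),pts(t,b[0])[:,2].mean())
yy,xx=np.mgrid[:480,:640]
hb=blob((mt['V']>110)&(mt['S']<60)&(np.hypot(xx-304,yy-201)<13),(304,201),10); print('hub',hb[1:],onplane(t,*hb[1],72))
bs=blob(ms['black'],(292,238),15);k=max(cv2.findContours(bs[0].astype(np.uint8),cv2.RETR_EXTERNAL,cv2.CHAIN_APPROX_NONE)[0],key=cv2.contourArea)
e2=cv2.fitEllipse(cv2.convexHull(k));print('dial side',e2,onplane(s,*e2[0],69))
# station panel by height
p=[];
z=np.zeros((480,640))
for v in range(140,270):
    for u in range(240,400):
        if t['z_map'][v,u]>0:
            o,d=ray(t,u,v);P=o+d*t['z_map'][v,u]; p.append(P)
p=np.array(p);q=p[(p[:,2]>48)&(p[:,2]<62)]
r=cv2.minAreaRect(q[:,:2].astype(np.float32));print('station',r,np.median(q[:,2]))
A=cv2.resize(t['image'][140:270,240:410],None,fx=4.5,fy=4.5,interpolation=cv2.INTER_CUBIC);cv2.imwrite('pics/crop.png',A[:,:,::-1])
E
```

```text
green (array([363.21818182, 199.96818182]), np.int32(220)) (array([310.1   , 204.7125]), np.int32(80)) (array([589.66169983, -65.52432226,  76.2813735 ]), np.float64(2.6535122112701064)) [588.12008735 -65.40302727  76.74905958]
red (array([296.84677419, 183.10483871]), np.int32(124)) (array([277.85057471, 231.86781609]), np.int32(174))
z pct [69.54859494 90.08518352 92.15239842 93.62542021 94.83942978]
lug top [614.85221977  38.17296719] [-0.92502917 -0.37989609] [14.31982212 31.36730924] 97
z pct [72.68233213 78.73856822 85.70983204 92.45779542 94.53437845]
lug top [616.04664233  42.859209  ] [-0.87329385 -0.48719386] [11.28214559 32.80383723] 73
dial (array([304.0647415, 203.6432231]), np.int32(2147)) ((303.5245361328125, 201.97071838378906), (56.62919235229492, 57.354034423828125), 91.74205780029297) [588.74138757  28.75292166  69.        ] 68.42991703787844
hub (array([303.81118881, 200.86713287]), np.int32(143)) [589.90986379  28.23249249  72.        ]
dial side ((292.47442626953125, 239.24932861328125), (35.514930725097656, 47.769657135009766), 88.1407699584961) [589.50859764  37.78512912  69.        ]
station ((591.9189453125, -3.9995193481445312), (149.3907012939453, 190.61428833007812), 1.3369574546813965) 54.63592734446024
```

View pics/crop.png

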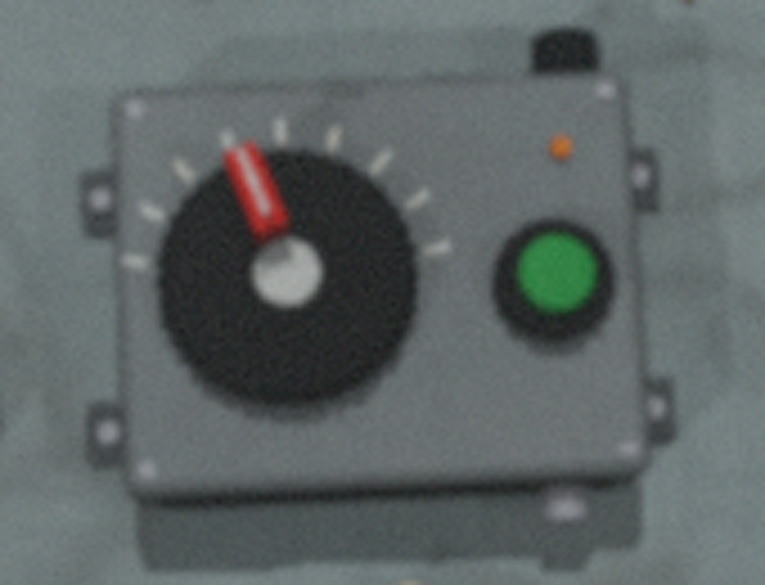

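The lug points to the fourth mark, at crop pixel (228,140). Its measured direction is about 21° in the world frame. With a station yaw of about 1.3°, the fourth mark should be at 21.3°, so the two agree and the start is click index 3. The hub, ellipse and case fit all put the dial axis at about (590, 28.6), and the button at about (588.7, -65.7, 76.5). Next I'll check the kinematics along the arc and approach the lug.

```bash
cat >> m.py <<'E'
AX=np.array([590.,28.6]); RR=33.; YO=90.
def pose(phi,gap,z,yo=None):  # finger face 'gap' mm short of lug face for a lug pointing at phi (deg)
    a=np.radians(phi);u=np.array([np.cos(a),np.sin(a)]);n=np.array([-u[1],u[0]])
    p=AX+RR*u+(6+8+gap)*n
    y=np.radians(phi+(YO if yo is None else yo)); return [p[0],p[1],z],[np.pi,0,y],n
E
python3 - <<'E'
from m import *
for yo in(90,-90,0,180):
    print(yo,[None if (q:=arm.inverse_kinematics(*pose(f,0,77,yo)[:2])) is None else np.round(q,2).tolist() for f in(40,21,-19,-60)])
E
```

```text
90 [[0.01, 0.27, 1.41, 0.0, 1.46, -0.69], [-0.01, 0.29, 1.39, 0.0, 1.46, -0.37], [-0.04, 0.31, 1.36, -0.0, 1.47, 0.29], [-0.08, 0.29, 1.39, -0.0, 1.46, 0.97]]
-90 [[0.01, 0.27, 1.41, -0.0, 1.46, 2.45], None, None, [-0.08, 0.29, 1.39, 0.0, 1.46, -2.17]]
0 [[0.01, 0.27, 1.41, -0.0, 1.46, 0.88], [-0.01, 0.29, 1.39, -0.0, 1.46, 1.2], [-0.04, 0.31, 1.36, -0.0, 1.47, 1.86], [-0.08, 0.29, 1.39, -0.0, 1.46, 2.54]]
180 [[0.01, 0.27, 1.41, 0.0, 1.46, -2.26], [-0.01, 0.29, 1.39, 0.0, 1.46, -1.94], [-0.04, 0.31, 1.36, 0.0, 1.47, -1.28], [-0.08, 0.29, 1.39, 0.0, 1.46, -0.6]]
```

```bash
python3 - <<'E'
from m import *
arm.grip(0)
p,o,n=pose(21.3,12,150); arm.move_pose(p,o); print(arm.get_state()['t'],arm.get_state()['ee_pos'])
p[2]=77; arm.move_straight(p,vel=60); arm.hold(.2)
s=arm.get_state(); F0=s['contact_force'];print(s['t'],s['ee_pos'],p,F0,s['opening'],s['eef_rot'],o)
q,_,_=pose(21.3,-4,77)
r=arm.move_straight(q,vel=20,guard=2)
s=arm.get_state();d=s['ee_pos'][:2]-AX;print(r,s['t'],s['contact_force']-F0,(s['contact_force']-F0)[:2]@n,'face gap',d@n-14,'z',s['ee_pos'][2])
c=cam('top');save(c,'top1.png');cv2.imwrite('pics/c1.png',cv2.resize(cam('side')['image'][170:300,220:390],None,fx=4,fy=4,interpolation=2)[:,:,::-1])
E
```

```text
4.3083 [611.43065985  63.80570678 150.13356495]
5.875 [611.53814675  64.80985441  77.43600176] [np.float64(611.3012785180257), np.float64(64.81126252283256), 77] [ 0.03117958 -0.60194066  0.09997173] 0.530239457220915 [3.14085079e+00 2.72280571e-04 1.94254906e+00] [3.141592653589793, 0, np.float64(1.9425514574696887)]
True 6.4917 [-0.17302912  0.48234504 -0.79740398] 0.5122496856373494 face gap -0.009374133699111553 z 76.28015655275692
```

View pics/c1.png

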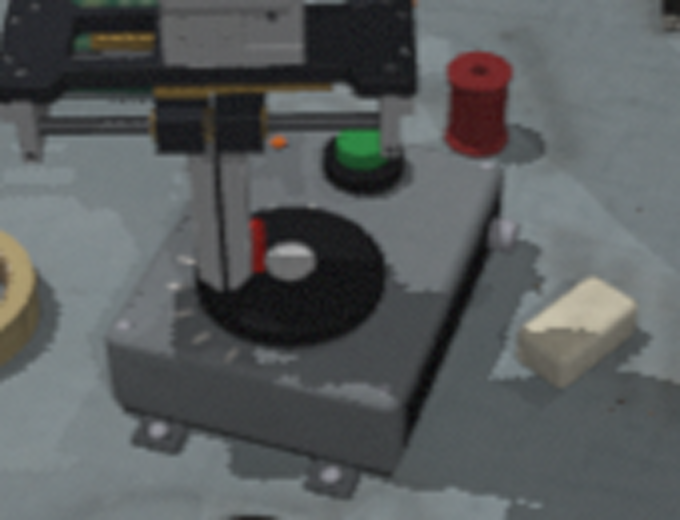

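The crop shows the shut fingers against the lug's anticlockwise side (lug visible at (258,245)) and clear of the hub. The guard tripped at a face gap of 0.0 mm, as predicted. I'll push stepwise now, logging force for the first click.

```bash
cat >> m.py <<'E'
def push(a,b,step=1.,vel=15):
    L=[]
    for d in np.arange(a,b+1e-6,step):
        p,o,n=pose(21.3-d,0,77); arm.move_straight(p,o,vel=vel)
        s=arm.get_state(); L.append((round(float(d),1),round(float(s['contact_force'][:2]@n),1),round(float((s['ee_pos'][:2]-AX)@n-14),1)))
    print(s['t'],L)
E
python3 - <<'E'
from m import *
push(0,14)
E
```

```text
10.3417 [(0.0, -0.6, 0.0), (1.0, 0.7, 0.5), (2.0, 2.9, 0.8), (3.0, 3.0, 0.2), (4.0, 3.5, 0.0), (5.0, 4.1, -0.0), (6.0, 3.3, -0.2), (7.0, 3.2, -0.2), (8.0, 1.8, -0.6), (9.0, 0.2, -0.9), (10.0, -0.6, -0.3), (11.0, 1.1, -0.1), (12.0, -0.8, 0.0), (13.0, -0.1, -0.0), (14.0, 0.1, -0.0)]
```

The first click tipped at about 9°, as predicted. I'll do clicks two and three next, then look before the last one.

```bash
python3 - <<'E'
from m import *
push(16,53,1.5,20)
c=cam('side');cv2.imwrite('pics/c2.png',cv2.resize(c['image'][170:300,220:390],None,fx=4,fy=4,interpolation=2)[:,:,::-1])
E
```

```text
16.5917 [(16.0, -0.2, -0.0), (17.5, 0.0, 0.0), (19.0, 1.9, 0.5), (20.5, 4.1, 0.9), (22.0, 5.1, 0.9), (23.5, 5.4, 0.4), (25.0, 2.0, -0.6), (26.5, -0.0, -1.4), (28.0, 0.7, -0.6), (29.5, 0.5, -0.2), (31.0, 0.2, -0.0), (32.5, 0.3, -0.0), (34.0, 0.2, -0.0), (35.5, 1.2, 0.2), (37.0, 1.3, 0.7), (38.5, 5.6, 1.0), (40.0, 6.5, 1.5), (41.5, 5.8, 1.4), (43.0, 5.8, 1.2), (44.5, 0.3, -0.5), (46.0, -0.4, -1.0), (47.5, 0.4, -0.4), (49.0, 0.3, -0.1), (50.5, 0.3, -0.0), (52.0, 0.1, 0.0)]
```

View pics/c2.png

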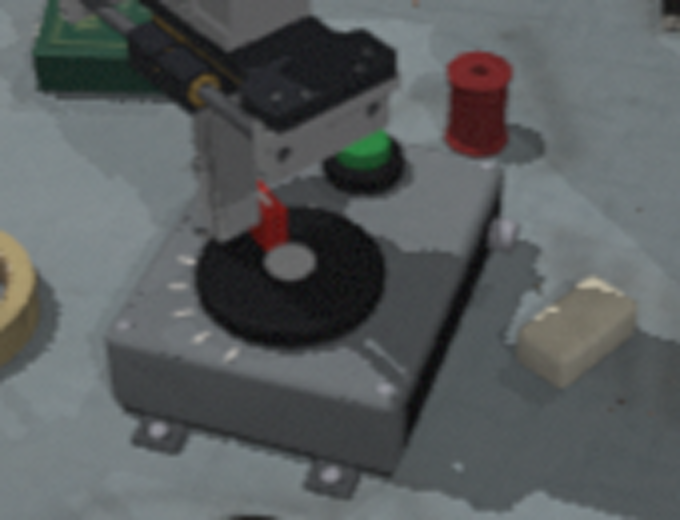

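```bash
python3 - <<'E'
from m import *
s=cam('side');m=masks(s)
V=m['red'].copy(); b=blob(V,(286,224),12)
p=pts(s,b[0]);q=p[(p[:,2]>66)&(p[:,2]<97)]
mu=q[:,:2].mean(0);w,v=np.linalg.eigh(np.cov(q[:,:2].T));print(b[1:],mu,np.degrees(np.arctan2(v[1,1],v[0,1])),np.sqrt(w*12),q[:,2].min(),q[:,2].max())
print('dir from axis',np.degrees(np.arctan2(*(mu-AX)[::-1])))
push(54,64,2,20)
E
```

```text
(array([287.64179104, 224.71641791]), np.int32(67)) [606.0010055   20.58589005] 109.30372343289392 [10.68437601 21.25150581] 70.07448441191809 95.1610220365767
dir from axis -26.604017211163775
18.1917 [(54.0, 1.7, 0.5), (56.0, 4.0, 1.1), (58.0, 5.7, 1.6), (60.0, 6.0, 1.8), (62.0, 3.9, 1.1), (64.0, -0.1, -1.1)]
```

The fourth drop came at about 63°. I'll back off, raise the finger and verify from above.

```bash
python3 - <<'E'
from m import *
p,o,n=pose(21.3-64,14,77); arm.move_straight(p,vel=60)
p[2]=140; arm.move_straight(p,vel=100)
q=arm.inverse_kinematics([480,-190,220],o); arm.goto_joints(q)
t=cam('top');print(arm.get_state()['t'])
A=cv2.resize(t['image'][140:270,240:410],None,fx=4.5,fy=4.5,interpolation=cv2.INTER_CUBIC);cv2.imwrite('pics/crop2.png',A[:,:,::-1])
b=blob(masks(t)['red'],(320,190),20);P=pts(t,b[0]);P=P[P[:,2]>88];w,v=np.linalg.eigh(np.cov(P[:,:2].T))
print(b[1:],P[:,:2].mean(0),np.degrees(np.arctan2(v[1,1],v[0,1])),np.degrees(np.arctan2(*(P[:,:2].mean(0)-AX)[::-1])))
E
```

```text
20.4833
(array([317.2       , 189.05384615]), np.int32(130)) [604.83297961   7.18102945] 121.22370906503768 -55.29677945222021
```

View pics/crop2.png

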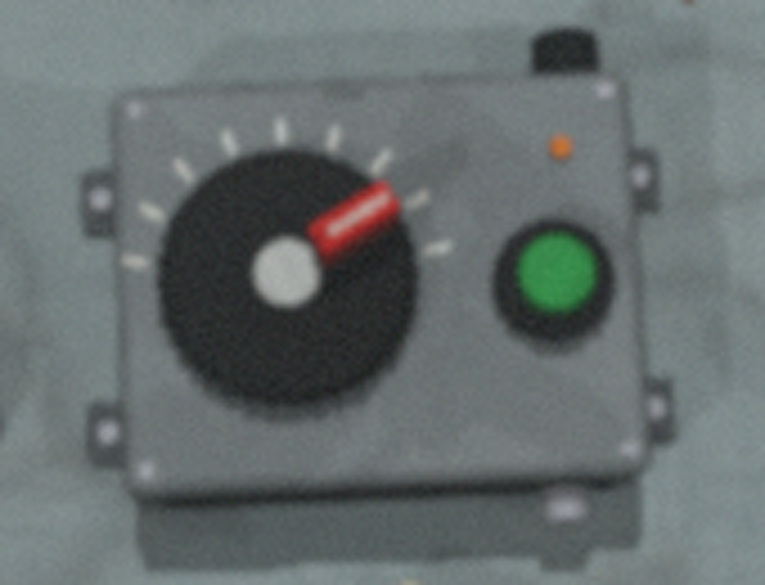

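The lug now lies at the eighth mark, crop pixel (418,198). It points to -58.8° against an expected -58.7°, which is exactly four clicks. Now I'll press the button.

```bash
python3 - <<'E'
from m import *
B=[589.,-65.8]; o=[np.pi,0,np.pi/2]
arm.move_pose([*B,110],o); arm.move_straight([*B,82],vel=60); arm.hold(.2)
f0=arm.get_state()['contact_force'][2];L=[]
for z in np.arange(79,66.4,-.75):
    arm.move_straight([*B,z],vel=15);s=arm.get_state();L.append((round(float(z),2),round(float(s['ee_pos'][2]),1),round(float(s['contact_force'][2]-f0),1)))
    if L[-1][2]>12: break
arm.hold(.2); s=arm.get_state(); print(L,s['ee_pos'],s['contact_force'][2]-f0)
c=cam('side');cv2.imwrite('pics/c3.png',cv2.resize(c['image'][170:300,220:390],None,fx=4,fy=4,interpolation=2)[:,:,::-1]);print(s['t'])
E
```

```text
[(79.0, 78.8, 0.1), (78.25, 78.2, -0.6), (77.5, 77.4, 0.7), (76.75, 77.1, 1.2), (76.0, 76.2, 2.0), (75.25, 75.4, 2.7), (74.5, 74.6, 3.1), (73.75, 73.9, 3.5), (73.0, 73.1, 4.5), (72.25, 72.4, 3.5), (71.5, 71.6, 4.7), (70.75, 71.3, 5.6), (70.0, 71.2, 8.0), (69.25, 71.1, 10.5), (68.5, 71.1, 13.2)] [589.17136899 -65.81303026  71.11730122] 13.39978801710737
26.1583
```

View pics/c3.png

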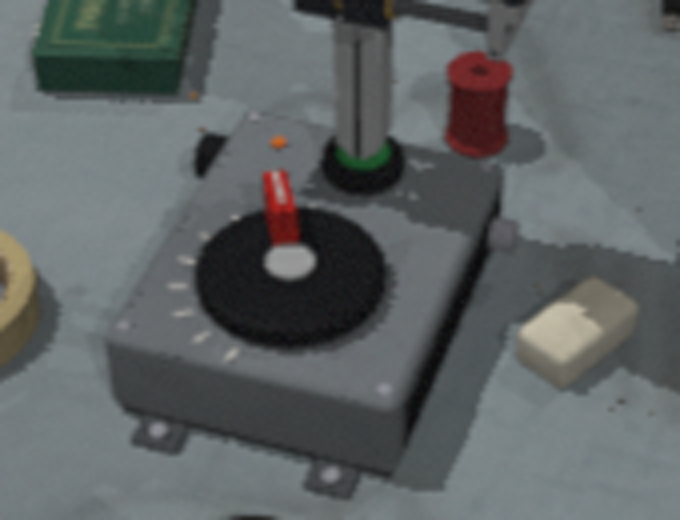

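The crop shows the button pressed in under the fingers at (363,158). It travelled 6 mm, from 77.2 down to 71.1, and then bottomed with rising force. I'll retreat and check the scene before handing in.

```bash
python3 - <<'E'
from m import *
arm.move_straight([589,-65.8,140],vel=60); arm.move_pose([480,-190,220],[np.pi,0,np.pi/2]); arm.hold(.3)
t=cam('top');m=masks(t);g=blob(m['green'],(364,201),15)
b=blob(m['red'],(320,190),20);P=pts(t,b[0]);P=P[P[:,2]>88];w,v=np.linalg.eigh(np.cov(P[:,:2].T))
print(np.median(pts(t,g[0])[:,2]),np.degrees(np.arctan2(v[1,1],v[0,1])),b[1],arm.get_state()['t'])
a=cv2.imread('pics/top0.png')[...,::-1].astype(int);D=np.abs(t['image'].astype(int)-a).max(2)
for n,(u,w_) in dict(tape=(222,230),wax=(342,286),spool=(430,221)).items(): print(n,(D[w_-20:w_+20,u-20:u+20]>60).sum())
arm.finish_job()
E
```

```text
76.4743199745493 120.06823777198906 [317.15625  189.109375] 28.6583
tape 0
wax 0
spool 0
the job is handed in; nothing more can be done
```

I pushed the dial exactly four clicks clockwise, from the fourth mark to the eighth, pressed the green button right down, and it came up again. The spool, tape and wax did not move, and the job was handed in at about 29 s.

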